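# Gauge a coil bobbin, mount it on the winder and clear the offcuts

### The arm

A 6-joint arm with a two-finger parallel gripper is mounted at the origin on the work surface. World frame = base frame: x ahead of the robot, y to its left, z up, the work surface at z = 0. Lengths are in m, angles in degrees, forces in N, time in s.
With the tool pointing down it reaches from about 0.35 to 0.875 m from the base axis. Payload 4.2 kg.
Tool frame: the origin (TCP) lies midway between the tips of the shut fingers; the grasp point (between the pads) lies 19 mm behind it; y points along the fingers, z is the direction in which the jaws open and shut, and the axes are right-handed (so a half turn about y gives the same grasp; the last joint's range is limited). The gripper opens to 87 mm and grips with 3 to 60 N. Pads are 19 mm wide; open, the fingers measure 117 mm over their backs; the gripper's body (75 mm by 190 mm) begins 51 mm behind the grasp point.
Start: joints at [-58.808, 22.042, 0.453, 0, -68.411, -14.817], TCP at [0.176, -0.6, 0.223] pointing down, gripper open.
Joint ranges: [-179.83, 179.83], [-69.29, 118.12], [-61.27, 80.66], [-181.25, 117.63], [-171.15, -9.14], [-177.46, 177.46]. Speed limits (degrees/s): [159.86, 159.86, 180, 180, 180, 180].

### API

Orientations are given as [roll, pitch, yaw] about the fixed x, y, z axes, in that order (R = Rz(yaw) Ry(pitch) Rx(roll)).
In Python, from workcell import env gives the robot as it stands. The module is installed in compiled form; this text tells all that it offers. Calls block until the motion is done:
- env.goto(position, orientation): joint-space move of the TCP to a pose.
- env.move_straight(position, rotation=None, rate=0.15, force_limit=None): straight line of the TCP; rotation=None keeps the orientation; rate is the mean speed in m/s. With force_limit (N) it stops when the force on the tool has changed by that much, and returns True; else False.
- env.set_joints(angles): joint-space move.
- env.gripper_to(opening, grasp_force=None): opening from 0.0 (shut) to 1.0 (fully open); grasp_force is the grip in N (None keeps the last); returns when the fingers have stopped.
- env.dwell(seconds).
- env.inverse_kinematics(position, orientation): joint angles nearest the present ones, or None.
- env.read_state(): the state.
- env.grab_frame(name): name is "scene" or "top" or "wrist"; returns a dict with "image" (480x640x3 uint8, blue, green, red), "fx", "fy", "cx", "cy" (pixels), "position" and "orientation" of the camera in the world. Camera axes: x right, y up, looking along -z (the intrinsics and any distortion apply to the point x, -y, -z); pixel columns grow to the right and rows downward; lengths in m; the calibration is good to about 2 mm. A picture is of the moment at which its call begins. There is no depth.
A pose or a line that the arm cannot do raises env.Unreachable and nothing moves.
- env.close_job(): hands the job in, once; it reports no verdict.
Trained networks look in a picture, given as the dict that the camera call returned (one of the last four; its "shot" number tells which), for a name from the list of things; names that differ only in an ending like _2 or _b are one class to them, and where a whole thing is asked for, a point or a joint stands for the part that bears it (a point fixed in the world has none). Each returns a list of dicts, best first, with "score" (0 to 1); they miss things now and then, are a little off and sometimes report something else, mostly with a low value. They report only what shows in the picture. A call takes as long as a camera call.
- env.search_frame(picture, thing): "xyz" ([x, y, z] in m, in world coordinates, good to about 4 mm: the middle of the surface that is visible of it).
- env.trace(picture, thing): "mask" (480x640 bool, what is visible of it).
The state is a dict: "clock": time; "joint_positions": joint angles; "qvel": joint speeds; "joint_torque": joint torques, N m; "position": TCP position; "tool_rot": TCP orientation; "force": force on the tool from outside, world axes, zero at the start; "wrist_torque": the same for the moment, N m; "opening": opening from 0.0 (shut) to 1.0 (fully open).
Only numpy, scipy, OpenCV 4.12 (cv2) and the standard library are available. Lean on these libraries where they do the work, as an engineer would, in place of code of your own. Each camera call takes 0.05 s, during which the arm holds its last target.

### The job

Get the coil winder ready: stand the bobbin upright on the bench gauge and slide the jaw shut by its orange tab until both jaws press on it, then slide the jaw back open and mount the bobbin on the winder's spindle, right down on the drive plate. Put every offcut lying about into the green scrap bin, and leave the tape, headphones and meter alone.

Things in the scene. Friction and masses are not known exactly. Their poses are not given: they have to be found in the camera images.
- gauge: Bench caliper gauge, fixed. Dark steel base plate 8 mm thick (x -48..88, y -80..200 mm of this frame, z up), steel beam along y at x 58..82 mm, top 30 mm high. Origin on the bench, on the measuring line. The part stands on the plate (z = 8 mm) between the jaws, best at x = 0..5 mm. Turned about z by up to 0.22 rad.
- anvil: The gauge's fixed jaw: steel plate 14 mm thick, 105 mm long (x -25..80 mm), top 52 mm above the bench. Frame parallel to the gauge's; origin at gauge (0, -50, 0) mm, in the plane of its measuring face, which looks to +y.
- jaw: Sliding jaw, same plate, on a blue carriage (top at 47 mm); frame parallel to the gauge's, origin in the plane of its measuring face, which looks to -y at the anvil. Its y in the anvil's frame = gap between the jaws, 0..112 mm, 85..105 mm at the start. Slides along the gauge's y with 1.5 N friction and stays where left.
- thumb: Orange upright tab that slides the jaw: 32 (x) by 14 (y) by 44 mm (z). Origin: centre of its underside, 49 mm above the bench (top 93 mm), 58 mm to +y of the jaw's face, 62 mm to +x of the measuring line. Sprung: once the jaw meets a part, pushing on to -y moves the tab up to 12 mm; the jaw then presses with 4 N rising to 12 N, rigid beyond. Pulled to +y it opens the jaw.
- bobbin: Coil bobbin (brown flanges, tan core), standing upright: 60 mm diameter, 60 mm tall, bottom flange 10 mm and top flange 12 mm thick, core 38 mm diameter, a 20 mm bore through it along z. Origin at the centre of its underside, z up along the bore. Grip it by the top flange (60 mm wide).
- winder: Coil winder, fixed: beige box 130 x 130 mm, 46 mm high, aluminium drive plate 64 mm in diameter on it (top at 54 mm) and an upright steel spindle 14 mm in diameter, tapered at the tip, which is at 104 mm. Origin on the bench, on the spindle's axis. To the robot's left or right.
- seat (a point): Point on the spindle's axis on top of the drive plate, 54 mm above the bench: where the bobbin's underside centre comes when seated. z up.
- bin: Green open scrap bin, fixed to the bench: 200 (x) by 140 (y) mm outside, 75 mm high, walls and floor 4 mm. Origin at the centre of its underside. On the other hand from the winder (left or right).
- batten: Light wooden batten offcut 75 x 30 x 26 mm high. Its origin is at the centre of its underside, its x axis runs along its length and z is up. Rigid debris; may or may not be present. 
- angle: Aluminium angle offcut (L section) 70 x 30 x 28 mm high, 5 mm thick, the upright leg along its -y edge, 30 mm wide where it lies on the bench. Its origin is at the centre of its underside, its x axis runs along its length and z is up. Rigid debris; may or may not be present. 
- channel: Blue plastic channel offcut (U section, open upward) 80 x 32 x 26 mm high, 5 mm thick. Its origin is at the centre of its underside, its x axis runs along its length and z is up. Rigid debris; may or may not be present. 
- plystack: Offcut of two glued strips of plywood, 65 x 34 x 24 mm high, the upper strip 50 mm long, ending flush at -x. Its origin is at the centre of its underside, its x axis runs along its length and z is up. Rigid debris; may or may not be present. 
- tape: Bystander: black roll of tape lying flat, 90 mm diameter, 24 mm high. Origin at the centre of its underside.
- headphones: Bystander: black headphones lying flat, 32 mm high: two 80 mm ear cups at y +-55 mm of the origin and a band that reaches 142 mm to +x.
- meter: Bystander: yellow multimeter lying flat, 140 x 75 x 36 mm. Origin at the centre of its underside.

How it is judged (in metres and radians):
On the way, in this order (a step that is already met when the one before it is completed fails the run):
1. The bobbin stands upright, fingers off it, pinched in the gauge: anvil and sliding jaw each press on it with more than 3 N for 0.3 s (offcuts may be cleared at any time) (contact force between each of jaw, anvil and bobbin above 3 N and angle between bobbin's own z axis and vertical below 0.1 rad and contact force between the fingers and bobbin below 0.5 N), for 0.3 s.
2. The jaw is slid back open, to a gap of more than 75 mm (y of jaw in the frame of anvil above 0.075 m), for 0.2 s.
3. The bobbin is on the spindle, upright, its underside down on the drive plate (within 4 mm) and on the axis (within 5 mm) (horizontal distance between bobbin and seat below 0.005 m and z of bobbin in the frame of seat between -0.004 and 0.004 m and angle between bobbin's own z axis and vertical below 0.1 rad), for 0.3 s.
At the end, for the whole second after the job is handed in: Bobbin at rest on the spindle, upright, within 4 mm of the drive plate and 5 mm of the axis; jaw open by more than 75 mm; every offcut present at rest inside the scrap bin, its origin below the rim (under 70 mm above the bin's underside); nothing held (all of step 3 and linear speed of each of bobbin, batten, angle, channel, plystack below 0.03 m/s and y of jaw in the frame of anvil above 0.075 m and x of batten in the frame of bin between -0.098 and 0.098 m and y of batten in the frame of bin between -0.068 and 0.068 m and z of batten in the frame of bin between -0.005 and 0.07 m and x of angle in the frame of bin between -0.098 and 0.098 m and y of angle in the frame of bin between -0.068 and 0.068 m and z of angle in the frame of bin between -0.005 and 0.07 m and x of channel in the frame of bin between -0.098 and 0.098 m and y of channel in the frame of bin between -0.068 and 0.068 m and z of channel in the frame of bin between -0.005 and 0.07 m and x of plystack in the frame of bin between -0.098 and 0.098 m and y of plystack in the frame of bin between -0.068 and 0.068 m and z of plystack in the frame of bin between -0.005 and 0.07 m); the robot touches nothing.
It fails at once if The tape is pushed more than 30 mm from its place (distance of tape from where it was at the start of the episode above 0.03 m).
It fails at once if The headphones is pushed more than 30 mm from its place (distance of headphones from where it was at the start of the episode above 0.03 m).
It fails at once if The meter is pushed more than 30 mm from its place (distance of meter from where it was at the start of the episode above 0.03 m).
It fails at once if The sliding jaw presses on the bobbin with more than 40 N (contact force between jaw and bobbin above 40 N).
Of batten, angle, channel, plystack only 2 to 4 are there at a start; the rules pass over those that are not, and their reading is None.
At some moment in a run one of batten, angle, channel, plystack, bobbin may be knocked a few centimetres aside while the robot is not near it.
It also fails if it takes over 210 s, if anything falls off the work surface, if the arm or the gripper's body presses on something with over 40 N, if the wrist force passes 120 N, or if a joint passes its speed limit or range.

## Working session

There is one attempt and no reset: what is moved stays moved. The work goes in short steps, each a Python script; the robot and the scene stay as the last script left them, time stands still between calls to the robot, and variables do not carry over. Pictures are saved under pics/ and viewed, and the job is handed in when it is done.

```bash
mkdir -p pics; ls; python3 - <<'E'
from workcell import env
import cv2
s=env.read_state(); print(s['clock'],s['position'],s['tool_rot'],s['opening'],s['force'])
for n in ("scene","top"):
    f=env.grab_frame(n); cv2.imwrite(f"pics/{n}0.png",f["image"]); print(n,f["position"],f["orientation"],f["fx"],f["cx"],f["cy"],f.keys())
    for t in ["gauge","anvil","jaw","thumb","bobbin","winder","bin","batten","angle","channel","plystack","tape","headphones","meter"]:
        r=env.search_frame(f,t); print(t,[(round(d["score"],2),[round(float(v),3) for v in d["xyz"]]) for d in r[:2]])
E
```

```text
pics
0.0 [ 0.17604453 -0.59906152  0.22144744] [-8.98739000e+01  6.38477123e-03  1.63650727e+01] 1.0006899188556224 [-0.69001665  0.52560255 -0.28826308]
scene [ 1.2075538  -0.25894686  0.6874742 ] [48.30536845  1.16845547 65.04340265] 484.1742299981211 319.92410517854455 241.0978780276326 dict_keys(['image', 'fx', 'fy', 'cx', 'cy', 'position', 'orientation', 'shot'])
gauge [(0.84, [0.654, 0.032, 0.017]), (0.42, [0.706, -0.369, 0.033])]
anvil [(0.65, [0.689, -0.078, 0.051])]
jaw [(0.78, [0.67, 0.061, 0.048]), (0.21, [0.747, -0.237, 0.025])]
thumb [(0.55, [0.677, 0.095, 0.076])]
bobbin [(0.61, [0.456, -0.171, 0.051])]
winder [(0.85, [0.526, -0.386, 0.049])]
bin [(0.59, [0.479, 0.384, 0.032])]
batten [(0.89, [0.45, -0.073, 0.024]), (0.61, [0.528, -0.389, 0.045])]
angle [(0.88, [0.454, 0.179, 0.001])]
channel [(0.82, [0.607, -0.215, 0.012])]
plystack [(0.91, [0.446, 0.057, 0.018])]
tape [(0.64, [0.749, -0.24, 0.025])]
headphones [(0.91, [0.758, 0.312, 0.026])]
meter [(0.56, [0.705, -0.368, 0.032])]
top [ 0.46800019 -0.00991994  1.09643782] [  6.96910429   0.3279664  -91.10299175] 510.0166839270019 322.6182723015456 236.101005534282 dict_keys(['image', 'fx', 'fy', 'cx', 'cy', 'position', 'orientation', 'shot'])
gauge [(0.71, [0.63, 0.045, 0.006])]
anvil [(0.74, [0.671, -0.068, 0.049])]
jaw [(0.94, [0.664, 0.063, 0.044])]
thumb [(0.41, [0.668, 0.094, 0.094])]
bobbin [(0.95, [0.447, -0.168, 0.057])]
winder [(0.58, [0.498, -0.385, 0.046])]
bin [(0.86, [0.479, 0.385, 0.005])]
batten [(0.91, [0.435, -0.063, 0.022])]
angle [(0.72, [0.452, 0.182, 0.007])]
channel [(0.81, [0.595, -0.215, -0.0])]
plystack [(0.81, [0.44, 0.061, 0.021])]
tape [(0.56, [0.737, -0.236, 0.023])]
headphones []
meter [(0.72, [0.681, -0.361, 0.039])]
```

View pics/scene0.png

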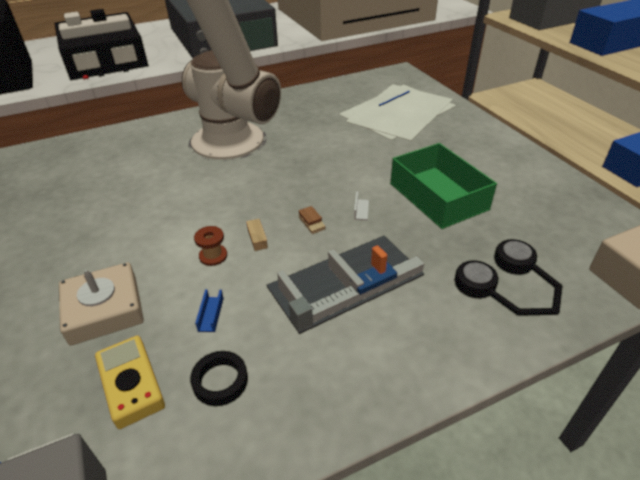

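View pics/top0.png

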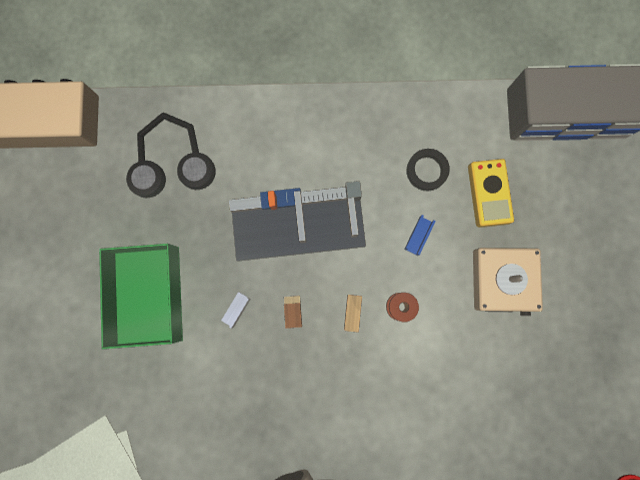

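```bash
cat > h.py <<'E'
from workcell import env
import numpy as np, cv2
from scipy.spatial.transform import Rotation as Ro
def cam(f): return np.array(f["position"]), Ro.from_euler('xyz',f["orientation"],degrees=True)
def back(f,px,z):
    px=np.atleast_2d(np.asarray(px,float)); c,R=cam(f)
    d=np.c_[(px[:,0]-f["cx"])/f["fx"],-(px[:,1]-f["cy"])/f["fy"],-np.ones(len(px))]
    d=R.apply(d); return c+d*((z-c[2])/d[:,2])[:,None]
def proj(f,P):
    c,R=cam(f); q=R.inv().apply(np.atleast_2d(P)-c)
    return np.c_[f["cx"]+f["fx"]*q[:,0]/-q[:,2], f["cy"]-f["fy"]*q[:,1]/-q[:,2]]
H=dict(batten=.026,angle=.014,channel=.026,plystack=.02,bobbin=.06)
def rect(f,t,z=None,xy=None):
    r=env.trace(f,t)
    out=[]
    for d in r[:3]:
        m=d["mask"].astype(np.uint8)
        n,l,st,_=cv2.connectedComponentsWithStats(m)
        if n<2: continue
        k=1+np.argmax(st[1:,4]); ys,xs=np.where(l==k)
        P=back(f,np.c_[xs,ys],H[t] if z is None else z)[:,:2]
        (c,wh,a)=cv2.minAreaRect((P*1000).astype(np.float32))
        w,h=wh
        if w<h: w,h,a=h,w,a+90
        a=(a+90)%180-90
        out.append(dict(score=d["score"],c=np.array(c)/1000,w=w,h=h,yaw=a,mask=l==k))
    return out
E
python3 - <<'E'
from h import *
f=env.grab_frame("top")
for t in H:
    for o in rect(f,t)[:2]: print(t,round(o["score"],2),o["c"].round(4),round(o["w"]),round(o["h"]),round(o["yaw"],1))
for t,z in (("gauge",.008),("anvil",.052),("jaw",.052),("bin",.075),("winder",.046)):
    for o in rect(f,t,z)[:1]:
        print(t,round(o["score"],2),o["c"].round(4),round(o["w"]),round(o["h"]),round(o["yaw"],1))
im=cv2.resize(f["image"][170:350,200:560],None,fx=2.2,fy=2.2,interpolation=cv2.INTER_CUBIC); cv2.imwrite("pics/top1.png",im)
E
```

```text
batten 0.93 [ 0.4371 -0.0654] 78 32 -5.8
angle 0.91 [0.4471 0.1808] 71 32 -28.8
angle 0.41 [ 0.497  -0.3937] 143 141 88.2
bobbin 0.68 [ 0.4481 -0.1633] 60 56 88.0
gauge 0.61 [0.6349 0.0489] 287 148 -84.9
anvil 0.97 [ 0.6505 -0.0718] 116 31 -1.2
jaw 0.95 [0.6379 0.076 ] 115 85 5.3
bin 0.9 [0.4817 0.3603] 203 165 3.4
winder 0.96 [ 0.4972 -0.3823] 139 138 86.9
```

View pics/top1.png

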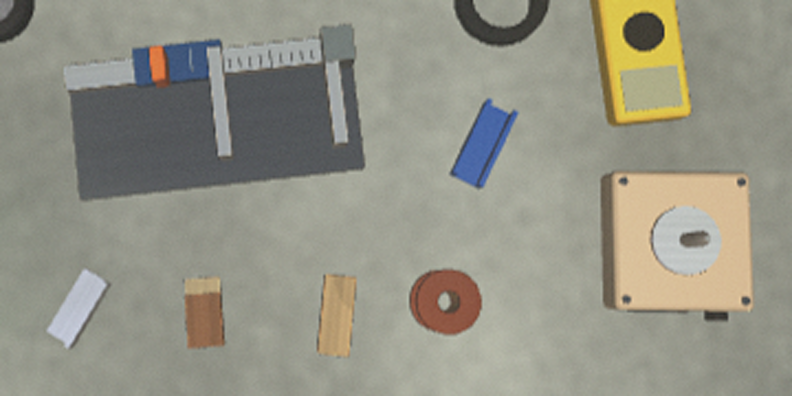

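```bash
python3 - <<'E'
from h import *
from scipy.optimize import least_squares
f=env.grab_frame("top")
px=lambda a:np.array(a,float)/2.2+np.array([200,170])
obs=[((-48,200,8),(81,199)),((-48,-80,8),(364,168)),((-25,-50,52),(336,143)),((-25,-64,52),(347.5,142)),((58,200,30),(66,91)),((82,200,30),(64,66))]
G=np.array([o[0] for o in obs])/1000.; Q=np.array([px(o[1]) for o in obs])
def res(p):
    R=Ro.from_euler('z',p[2]); return (proj(f,R.apply(G)+[p[0],p[1],0])-Q).ravel()
s=least_squares(res,[.62,0,.09],x_scale=[.01,.01,.01]); print(s.x,np.degrees(s.x[2]),s.fun.reshape(-1,2).round(1))
p=s.x
R=Ro.from_euler('z',p[2])
# jaw front end
for q in ((219,157),(231,155)):
    w=back(f,px(q),.052)[0]; print(R.inv().apply(w-[p[0],p[1],0]))
# disc
for q,z in (((685,240),.054),((445,301),.06)): print(back(f,px(q),z))
w=back(f,[px(a) for a in ((606,172),(749,173),(752,311),(604,311))],.046);print(w, w.mean(0))
E
```

```text
[ 0.61705589 -0.01511868  0.0924405 ] 5.296450437875485 [[-0.6  0.7]
 [ 0.7  0.2]
 [-0.6  0. ]
 [ 0.9 -0.3]
 [-0.1 -0.5]
 [-0.2 -0.2]]
[-0.02592299  0.05912012  0.052     ]
[-0.02530876  0.04774409  0.052     ]
[[ 0.49978915 -0.38852654  0.054     ]]
[[ 0.44831381 -0.16385804  0.06      ]]
[[ 0.56506621 -0.32151097  0.046     ]
 [ 0.56147171 -0.45534405  0.046     ]
 [ 0.43346638 -0.44902195  0.046     ]
 [ 0.43607556 -0.31249194  0.046     ]] [ 0.49901997 -0.38459223  0.046     ]
```

```bash
python3 - <<'E'
from h import *
env.goto([.448,-.164,.25],[-90,0,95.3])
s=env.read_state(); print(s['clock'],s['position'],s['tool_rot'])
f=env.grab_frame("wrist"); cv2.imwrite("pics/w1.png",f["image"]); print(f["position"],f["orientation"],f["fx"])
for o in rect(f,"bobbin")[:2]: print(o["c"].round(4),o["w"],o["h"])
r=env.search_frame(f,"bobbin"); print(r)
E
```

```text
3.9667 [ 0.4479483  -0.16456147  0.24993853] [-8.99883839e+01  5.97663075e-03  9.52320975e+01]
[ 0.45401182 -0.24253611  0.41040578] [-1.65000970e+01 -5.33663828e-02 -1.74751129e+02] 429.05032723801565
[ 0.4456 -0.1704] 64.2387466430664 58.40632247924805
[{'xyz': [0.4473, -0.1702, 0.0635], 'score': 0.82}]
```

View pics/w1.png

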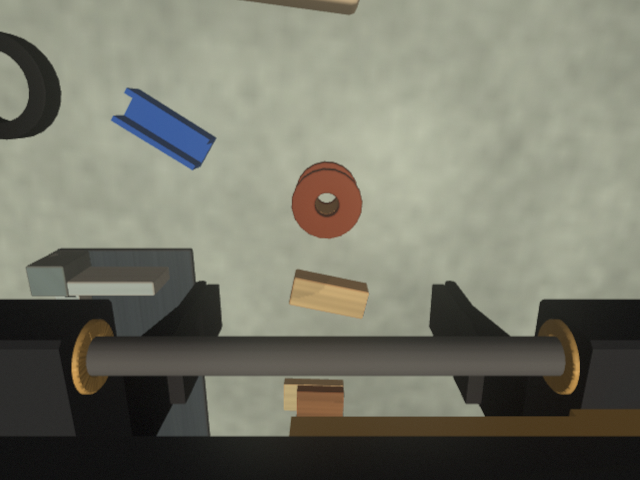

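```bash
cat >> h.py <<'E'
def flange(f,z,guess):
    """fit ellipse of top flange (circle r=30mm at height z) in mask: match circle model to mask edge, lower side"""
    o=rect(f,"bobbin",z)[0]; m=o["mask"].astype(np.uint8)
    cs,_=cv2.findContours(m,cv2.RETR_EXTERNAL,cv2.CHAIN_APPROX_NONE)
    c=max(cs,key=cv2.contourArea)[:,0,:]
    P=back(f,c,z)[:,:2]
    cam_xy=np.array(f["position"])[:2]
    from scipy.optimize import least_squares
    c0=P.mean(0); 
    for _ in range(6):
        k=np.linalg.norm(P-c0,axis=1); sel=(k<.0325)
        s=least_squares(lambda q:np.linalg.norm(P[sel]-q,axis=1)-.030,c0,loss='soft_l1',f_scale=.001); c0=s.x
    return c0
E
python3 - <<'E'
from h import *
f=env.grab_frame("wrist"); print(flange(f,.06,None), back(f,[[327,203]],.06))
f=env.grab_frame("top"); print(flange(f,.06,None))
E
```

```text
[ 0.44576786 -0.16843104] [[ 0.4452573  -0.16795744  0.06      ]]
[ 0.67676771 -0.35422697]
```

```bash
python3 - <<'E'
from h import *
c=[.4465,-.1665]
def st(m):
    s=env.read_state(); print(m,round(s['clock'],1),s['position'].round(4),round(s['opening'],3),s['force'].round(1))
env.gripper_to(.9)
env.goto([c[0],c[1],.15],[-90,0,5.3]); 
print(env.move_straight([c[0],c[1],.037],rate=.1,force_limit=8)); st('down')
env.gripper_to(0.0,6); st('g1')
env.gripper_to(.9); env.move_straight([c[0],c[1],.12],rate=.2)
f=env.grab_frame("wrist"); print(flange(f,.06,None))
cv2.imwrite("pics/w2.png",f["image"])
E
```

```text
False
down 7.5 [ 0.447  -0.1665  0.0375] 0.903 [-0.2 -0.   0. ]
g1 8.0 [ 0.4467 -0.1665  0.0373] 0.682 [-0.1 -0.3  1.9]
[ 0.44307973 -0.16676207]
```

View pics/w2.png

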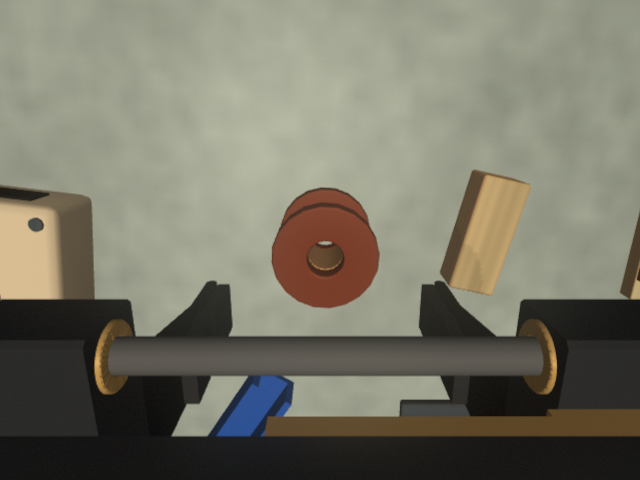

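```bash
cat >> h.py <<'E'
def st(m=''):
    s=env.read_state(); print(m,round(s['clock'],1),s['position'].round(4),round(s['opening'],3),s['force'].round(1))
GY=5.296
def gw(x,y,z=0,p=(.61706,-.01512)):
    return (Ro.from_euler('z',GY,degrees=True).apply([x,y,z])+[p[0],p[1],0])
E
python3 - <<'E'
from h import *
c=[.4435,-.1665]
env.goto([c[0],c[1],.12],[-90,0,95.3]) 
print(env.move_straight([c[0],c[1],.037],rate=.1,force_limit=8)); st('down')
env.gripper_to(0.0,25); st('g')
env.move_straight([c[0],c[1],.2],rate=.2); st('up')
p=gw(.0025,0.02,.2); env.goto(p,[-90,0,95.3]); st()
f=env.grab_frame("wrist"); cv2.imwrite("pics/w3.png",f["image"]); print(f["position"],f["orientation"])
E
```

```text
False
down 11.7 [ 0.444  -0.1666  0.0374] 0.898 [-0.4  0.2 -0.2]
g 12.2 [ 0.4441 -0.1665  0.0375] 0.687 [1.1 0.3 3.5]
up 13.1 [ 0.4423 -0.1663  0.1985] 0.693 [-0.1  0.2 -1.7]
 14.1 [0.6167 0.0042 0.1995] 0.691 [-0.1 -1.4 -1. ]
[ 0.62313608 -0.07370246  0.36001309] [-1.64855052e+01 -1.46853287e-01 -1.74717930e+02]
```

View pics/w3.png

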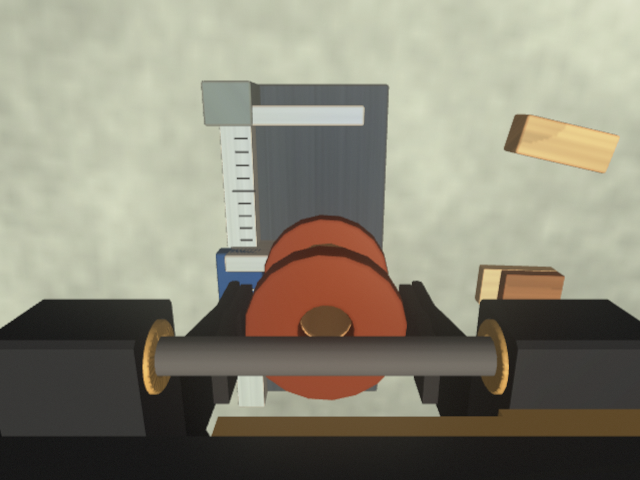

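```bash
python3 - <<'E'
from h import *
f=env.grab_frame("wrist")
P=[gw(-.025,-.05,.052),gw(-.025,-.064,.052),gw(-.048,-.08,.008),gw(.058,0.0,.03),gw(.033,-.05,.052)]
print(proj(f,P).round(1))
g=f["image"]; cv2.imwrite("pics/w3b.png",cv2.resize(g[70:270,190:400],None,fx=3,fy=3,interpolation=cv2.INTER_CUBIC))
E
```

```text
[[360.9 122.9]
 [361.4 101.8]
 [386.9  81. ]
 [250.4 188.6]
 [277.6 123. ]]
```

View pics/w3b.png

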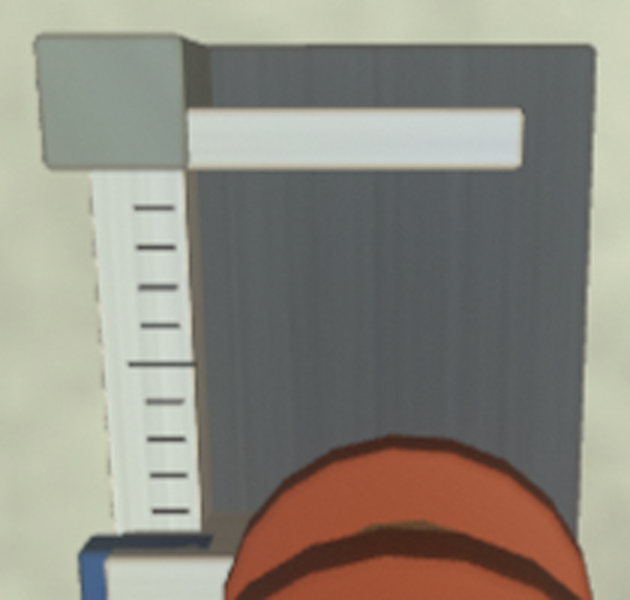

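```bash
sed -i 's/p=(.61706,-.01512)/p=(.6155,-.0130)/' h.py; python3 - <<'E'
from h import *
p=gw(.0025,-.008,.2); env.move_straight(p,rotation=[-90,0,95.3],rate=.2)
p[2]=.06; env.move_straight(p,rate=.15)
p[2]=.041; print(env.move_straight(p,rate=.04,force_limit=5)); st('placed')
env.gripper_to(.85); st('open')
p[2]=.18; env.move_straight(p,rate=.2)
f=env.grab_frame("wrist"); cv2.imwrite("pics/w4.png",f["image"])
E
```

```text
True
placed 16.0 [ 0.619  -0.0207  0.045 ] 0.691 [ 0.2 -0.2  3.5]
open 16.6 [ 0.6182 -0.0208  0.0444] 0.848 [-0.9 -0.3  0.8]
```

View pics/w4.png

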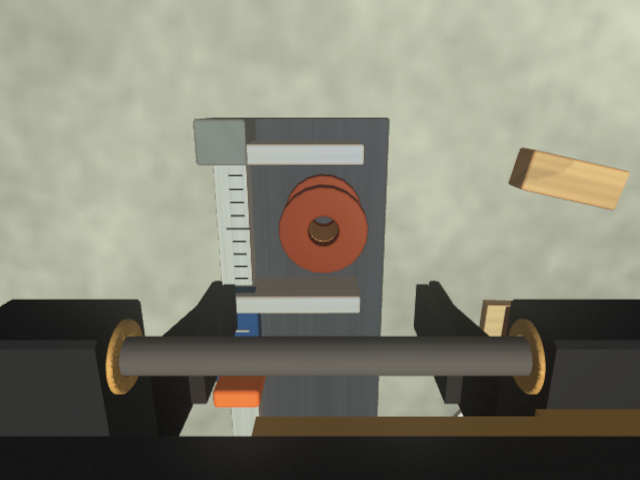

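```bash
python3 - <<'E'
from h import *
f=env.grab_frame("wrist")
print("tab top mid(wrist)",back(f,[[238,399]],.093))
R=Ro.from_euler('z',GY,degrees=True)
w=back(f,[[360,311],[360,296.5],[363,164],[363,145]],.052); print([R.inv().apply(a-[.6155,-.0130,0]).round(4) for a in w])
f2=env.grab_frame("top"); print("top", [ (d['score'],d['xyz']) for d in env.search_frame(f2,"thumb")[:1]])
print("expected",gw(.062,.106))
print(env.inverse_kinematics(list(gw(.062,.106,.15)),[-90,0,5.3]))
# move back to look
q=gw(.062,.16,.22); env.goto(q,[-90,0,5.3]); f=env.grab_frame("wrist"); cv2.imwrite("pics/w5.png",f["image"])
print([ (d['score'],d['xyz']) for d in env.search_frame(f,"thumb")[:1]])
print(proj(f,[gw(.062,.106,.093),gw(.062,.106,.049)]))
E
```

```text
tab top mid(wrist) [[0.66427827 0.09275146 0.093     ]]
[array([-0.0261,  0.0564,  0.052 ]), array([-0.0258,  0.0447,  0.052 ]), array([-0.0256, -0.051 ,  0.052 ]), array([-0.0253, -0.0634,  0.052 ])]
top [(0.23, [0.6075, 0.0368, 0.05])]
expected [0.66745142 0.09827017 0.        ]
[ 2.20771580e+01  2.98310483e+01  2.41969020e+00 -2.54444375e-14
 -6.25886419e+01 -1.06777158e+02]
[(0.73, [0.666, 0.1014, 0.091])]
[[248.09110975 228.27055504]
 [257.69289729 213.50165604]]
```

View pics/w5.png

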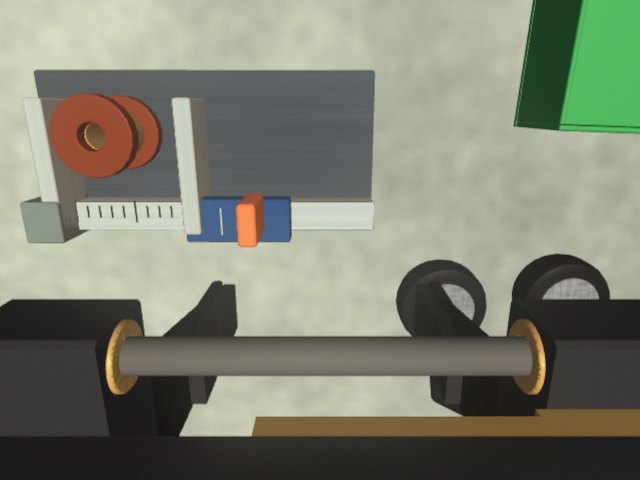

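```bash
python3 - <<'E'
from h import *
y0=.104
env.gripper_to(.6)
env.goto(gw(.060,y0,.15),[-90,0,5.3])
print(env.move_straight(gw(.060,y0,.066),rate=.12,force_limit=8)); st('down')
env.gripper_to(0,8); st('grip')
hit=env.move_straight(gw(.060,y0-.050,.066),rate=.03,force_limit=9); print(hit); st('pushed')
env.dwell(.6); st('held')
f=env.grab_frame("top"); cv2.imwrite("pics/t5.png",cv2.resize(f["image"][150:350,180:420],None,fx=3,fy=3))
f=env.grab_frame("wrist"); cv2.imwrite("pics/w6.png",f["image"])
R=Ro.from_euler('z',GY,degrees=True); print(R.inv().apply(env.read_state()['position']-[.6155,-.0130,0]))
E
```

```text
False
down 21.3 [0.6665 0.0966 0.0672] 0.598 [ 0.2 -0.1  0.5]
grip 22.0 [0.6657 0.096  0.066 ] 0.156 [ 0.1 -0.2  0.9]
True
pushed 23.4 [0.6696 0.0536 0.066 ] 0.158 [-2.9  7.3  4.5]
held 24.0 [0.6695 0.0545 0.066 ] 0.162 [-2.2  7.5  3.5]
[0.06000321 0.06223187 0.06601815]
```

View pics/w6.png

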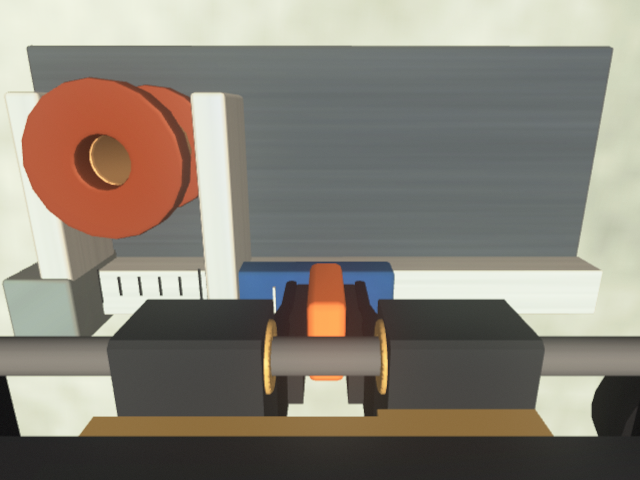

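View pics/t5.png

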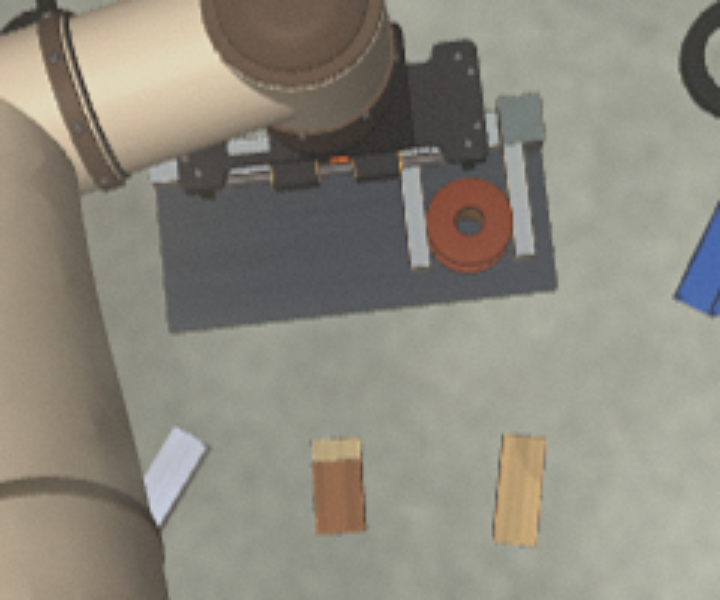

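```bash
python3 - <<'E'
from h import *
print(env.move_straight(gw(.060,.0595,.066),rate=.02,force_limit=4)); env.dwell(.6); st('held')
f=env.grab_frame("wrist"); 
print(env.move_straight(gw(.060,.108,.066),rate=.08,force_limit=25)); env.dwell(.3); st('opened')
env.gripper_to(.5); st()
env.move_straight(gw(.060,.108,.15),rate=.2)
env.goto(gw(0,.06,.25),[-90,0,95.3])
f=env.grab_frame("wrist"); cv2.imwrite("pics/w7.png",f["image"])
print(flange(f,.068,None)); R=Ro.from_euler('z',GY,degrees=True); q=flange(f,.068,None);print(R.inv().apply([q[0]-.6155,q[1]+.013,0])); st()
E
```

```text
False
held 24.9 [0.6696 0.0535 0.066 ] 0.158 [-2.1  8.7  1.6]
False
opened 26.0 [0.6653 0.0999 0.0661] 0.163 [-1.4  1.7  1.9]
 26.8 [0.6653 0.1001 0.066 ] 0.499 [ 0.  -0.  -0.6]
[ 0.61684693 -0.03400095]
[-0.00059723 -0.02103563  0.        ]
 29.0 [0.6099 0.0468 0.2494] 0.499 [-0.5  0.3 -0.5]
```

View pics/w7.png

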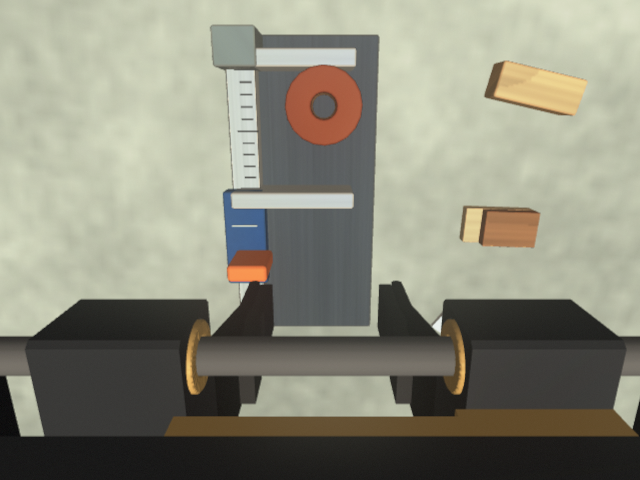

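```bash
python3 - <<'E'
from h import *
p=gw(.0005,-.0203,.15); env.gripper_to(.85); env.goto(p,[-90,0,95.3])
p[2]=.045; print(env.move_straight(p,rate=.1,force_limit=8)); st('down')
env.gripper_to(0,25); st('g')
p[2]=.22; env.move_straight(p,rate=.2); st('up')
env.goto([.499,-.25,.22],[-90,0,95.3]); st()
for i,q in enumerate([(.499,-.27,.22),(.499,-.30,.24)]):
    env.move_straight(q); env.dwell(.2)
    f=env.grab_frame("wrist"); cv2.imwrite(f"pics/w8{i}.png",f["image"])
    print(proj(f,[(.5,-.3865,.104),(.5,-.3865,.054)]))
E
```

```text
False
down 31.6 [ 0.6185 -0.0331  0.0458] 0.851 [ 0.3  0.4 -0.5]
g 32.0 [ 0.6181 -0.0331  0.0455] 0.695 [-0.1  0.3  2.3]
up 33.0 [ 0.6169 -0.0331  0.2183] 0.691 [ 0.2  0.7 -1.5]
 34.0 [ 0.4996 -0.2495  0.2198] 0.692 [-0.1  0.1 -0.9]
[[340.43690831  40.80329776]
 [337.95755275  51.59348229]]
[[333.29608918  94.7470388 ]
 [331.99782655  96.74661857]]
```

View pics/w80.png

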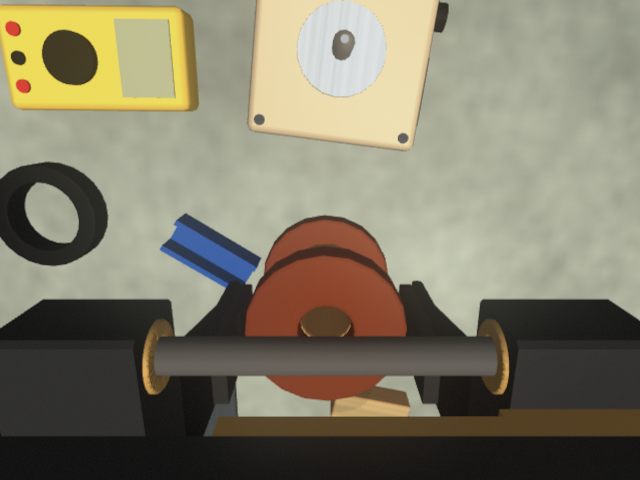

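View pics/w81.png

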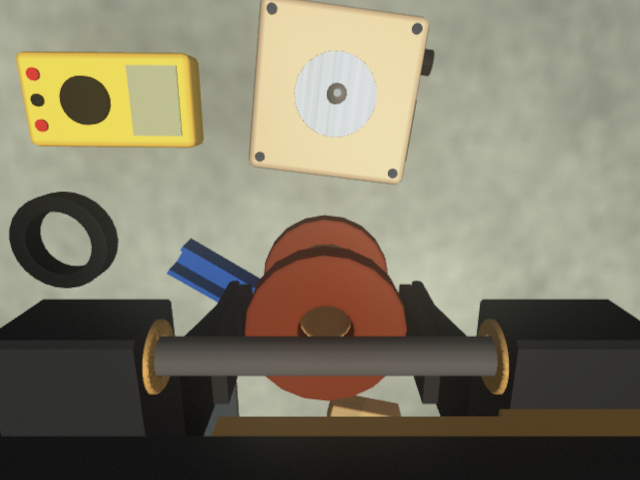

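```bash
python3 - <<'E'
from h import *
f=env.grab_frame("wrist"); s=env.read_state(); t=s['position']; print(t)
z=t[2]+.0225
ths=np.linspace(0,2*np.pi,9)[:-1]
print("TCP-centred circle", proj(f,[[t[0]+.03*np.cos(a),t[1]+.03*np.sin(a),z] for a in ths]).round(1).tolist())
print(proj(f,[[t[0],t[1],z]]))
print("spindle tip",back(f,[[337.2,92]],.102), "disc", back(f,[[335.5,93.5]],.054))
c=f["image"]; a=cv2.resize(c[30:150,270:400],None,fx=4,fy=4,interpolation=cv2.INTER_CUBIC)
b=c.copy()
for q in proj(f,[[t[0]+.03*np.cos(a_),t[1]+.03*np.sin(a_),z] for a_ in np.linspace(0,6.28,60)]): cv2.circle(b,tuple(int(round(v)) for v in q),1,(255,255,0),-1)
b=b[200:420,220:430]; b=cv2.resize(b,None,fx=2,fy=2)
cv2.imwrite("pics/w9a.png",a); cv2.imwrite("pics/w9b.png",b)
E
```

```text
[ 0.49883959 -0.29945394  0.23958951]
TCP-centred circle [[238.2, 328.4], [259.8, 381.3], [314.5, 405.6], [372.8, 390.2], [404.3, 342.2], [388.1, 286.0], [329.7, 256.9], [265.9, 275.5]]
[[321.66730556 335.32077466]]
spindle tip [[ 0.49771085 -0.38861805  0.102     ]] disc [[ 0.49770738 -0.3892168   0.054     ]]
```

View pics/w9a.png

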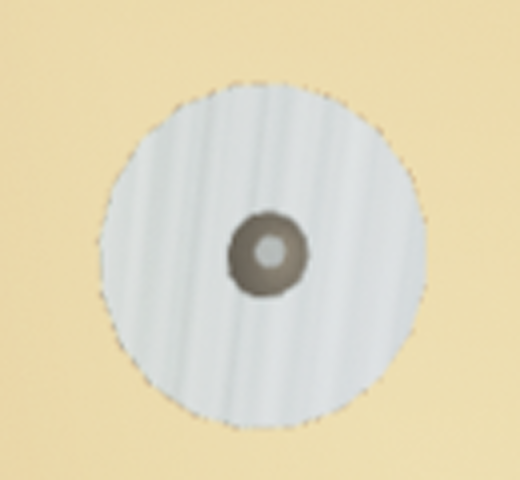

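View pics/w9b.png

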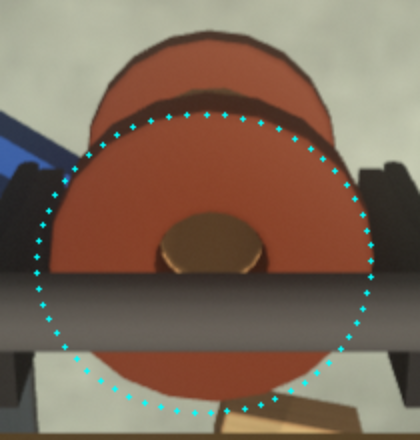

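```bash
python3 - <<'E'
from h import *
x,y=.499,-.3874
env.move_straight([x,y,.22]); env.move_straight([x,y,.155],rate=.1); env.dwell(.2); st()
f=env.grab_frame("top"); cv2.imwrite("pics/t9.png",f["image"])
h=env.move_straight([x,y,.12],rate=.04,force_limit=5); print(h); st('low')
E
```

```text
37.0 [ 0.4994 -0.3876  0.1559] 0.691 [ 1.   0.1 -1. ]
False
low 38.1 [ 0.4992 -0.3876  0.1204] 0.692 [ 0.  -0.4 -1.3]
```

```bash
python3 - <<'E'
from h import *
x,y=.499,-.3874
h=env.move_straight([x,y,.088],rate=.04,force_limit=6); print(h); st('low'); env.dwell(.2); st()
E
```

```text
True
low 38.7 [ 0.4985 -0.3871  0.0914] 0.69 [-0.5  0.6  3.9]
 38.9 [ 0.4984 -0.3871  0.0914] 0.693 [ 0.6 -0.1  6.3]
```

```bash
python3 - <<'E'
from h import *
env.gripper_to(.85); st()
env.move_straight([.499,-.3874,.19],rate=.2)
env.goto([.499,-.28,.30],[-90,0,95.3])
f=env.grab_frame("wrist"); cv2.imwrite("pics/w10.png",f["image"]); print(flange(f,.114,None))
f=env.grab_frame("top"); cv2.imwrite("pics/t10.png",f["image"])
for t in ("batten","angle","channel","plystack"):
    for o in rect(f,t)[:1]: print(t,round(o["score"],2),o["c"].round(4),round(o["w"]),round(o["h"]),round(o["yaw"],1))
E
```

```text
39.5 [ 0.4977 -0.3867  0.0903] 0.85 [ 0.8 -0.1 -0.1]
[ 0.49703759 -0.38760828]
batten 0.55 [ 0.4367 -0.0652] 73 30 -7.2
angle 0.62 [ 0.469  -0.3509] 68 44 -3.5
plystack 0.63 [0.4414 0.0603] 65 35 3.6
```

View pics/w10.png

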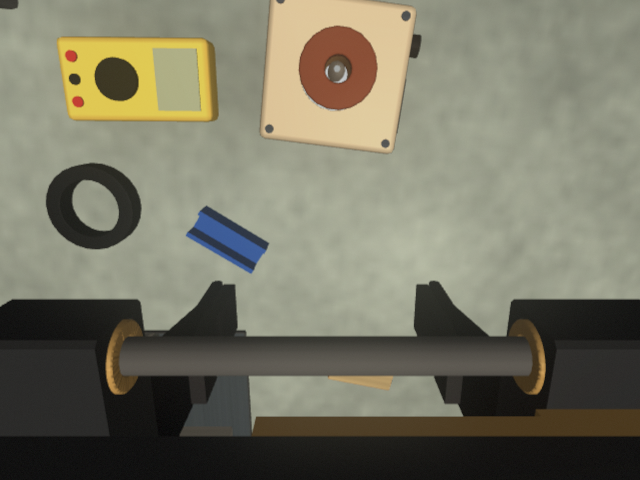

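View pics/t10.png

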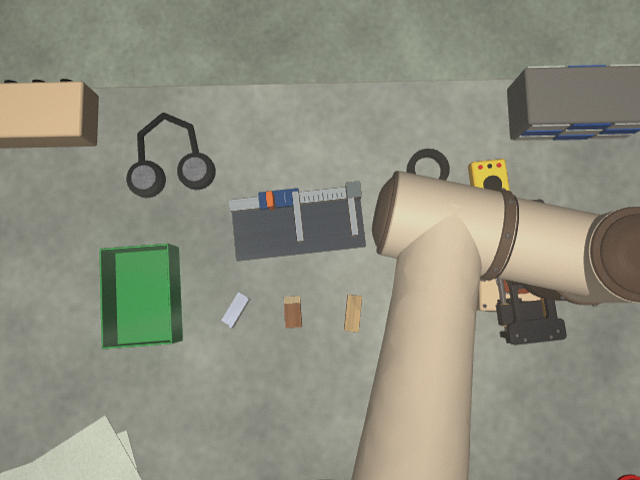

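```bash
python3 - <<'E'
from h import *
f=env.grab_frame("wrist")
for o in rect(f,"channel")[:1]: print(round(o["score"],2),o["c"].round(4),round(o["w"]),round(o["h"]),round(o["yaw"],1))
f=env.grab_frame("top")
w=back(f,[(100,249),(168,245),(172,344),(103,348)],.075); print(w.round(3),w.mean(0))
E
```

```text
0.79 [ 0.5932 -0.2165] 79 41 -27.6
[[0.576 0.443 0.075]
 [0.581 0.306 0.075]
 [0.385 0.294 0.075]
 [0.38  0.43  0.075]] [0.48027941 0.36829127 0.075     ]
```

```bash
cat >> h.py <<'E'
BY=3.5
def bw(x,y,z): return Ro.from_euler('z',BY,degrees=True).apply([x,y,z])+[.480,.368,0]
def pick(x,y,yaw,z=.006,op=.8,g=20):
    env.gripper_to(op)
    env.goto([x,y,.14],[-90,0,yaw])
    print("hit",env.move_straight([x,y,z],rate=.12,force_limit=8)); st('down')
    env.gripper_to(0,g); st('grip')
    env.move_straight([x,y,.2],rate=.25); st('up')
def drop(bx,by,rel=.5,yaw=BY,z=.06):
    env.goto(bw(bx,by,.2),[-90,0,yaw]); 
    env.move_straight(bw(bx,by,z),rate=.2); env.gripper_to(rel); st('rel')
    env.move_straight(bw(bx,by,.2),rate=.25)
E
python3 - <<'E'
from h import *
pick(.595,-.2125,-27.6)
f=env.grab_frame("wrist"); cv2.imwrite("pics/w11.png",f["image"])
E
```

```text
hit False
down 45.0 [ 0.5957 -0.2126  0.0069] 0.797 [ 0.5  0.3 -0.7]
grip 45.7 [ 0.595  -0.2125  0.006 ] 0.366 [-0.  -0.1  0.4]
up 46.6 [ 0.5939 -0.2121  0.1983] 0.366 [ 0.  -0.5 -0.9]
```

View pics/w11.png

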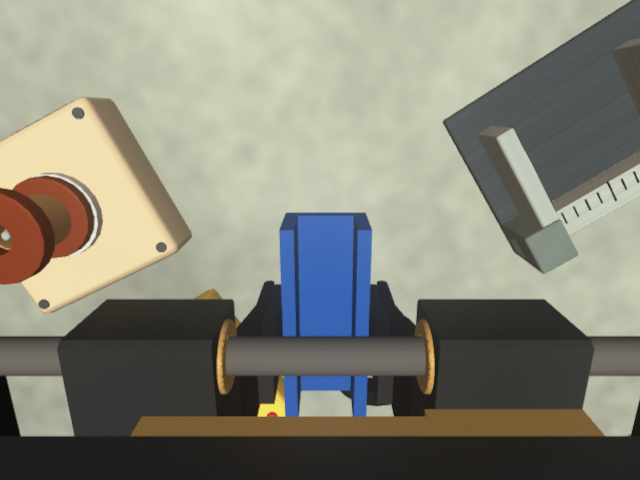

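Channel is held squarely in the fingers (280–370, 215–415). On to the bin; then look again from the top camera.

```bash
python3 - <<'E'
from h import *
drop(.045,.022)
f=env.grab_frame("wrist"); cv2.imwrite("pics/w12.png",f["image"])
env.goto([.40,-.0,.30],[-90,0,95.3]); st()
f=env.grab_frame("wrist"); cv2.imwrite("pics/w13.png",f["image"])
for t in ("batten","plystack"):
    for o in rect(f,t)[:1]: print(t,round(o["score"],2),o["c"].round(4),round(o["w"]),round(o["h"]),round(o["yaw"],1))
E
```

```text
rel 50.3 [0.5236 0.3928 0.0602] 0.497 [ 0.1 -0.1  0.5]
 52.8 [4.002e-01 3.000e-04 2.997e-01] 0.498 [-0.2 -0.8 -0.7]
batten 0.72 [ 0.4338 -0.0658] 75 31 -7.4
plystack 0.83 [0.4381 0.058 ] 63 40 3.2
```

View pics/w12.png

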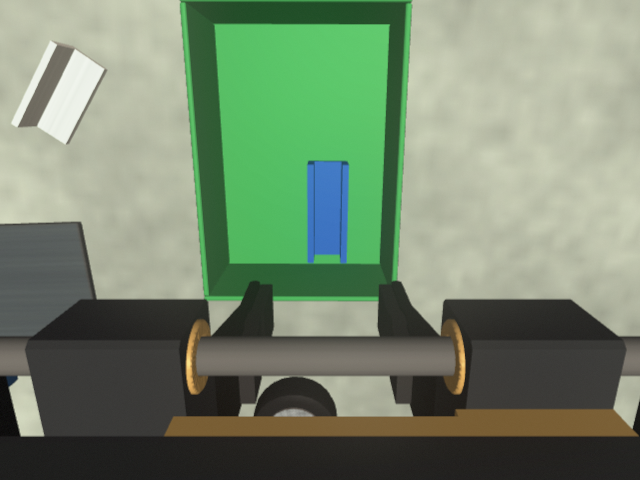

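View pics/w13.png

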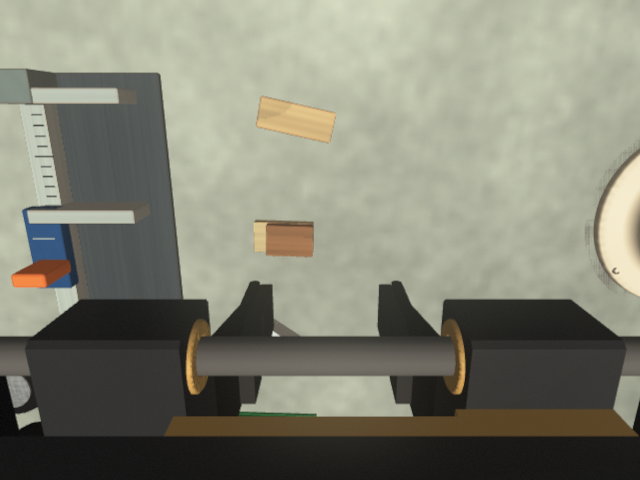

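```bash
python3 - <<'E'
from h import *
pick(.435,-.0655,-7.3)
drop(.045,-.022)
f=env.grab_frame("wrist"); cv2.imwrite("pics/w14.png",f["image"])
E
```

```text
hit False
down 56.4 [ 0.4355 -0.0654  0.0065] 0.801 [-0.1 -0.9  0.2]
grip 57.2 [ 0.435  -0.0655  0.006 ] 0.341 [-0.3  0.2  1.2]
up 58.1 [ 0.4339 -0.0655  0.1987] 0.346 [ 0.8 -0.4 -0.9]
rel 61.1 [0.5263 0.3488 0.0601] 0.499 [ 0.3 -0.1 -1. ]
```

View pics/w14.png

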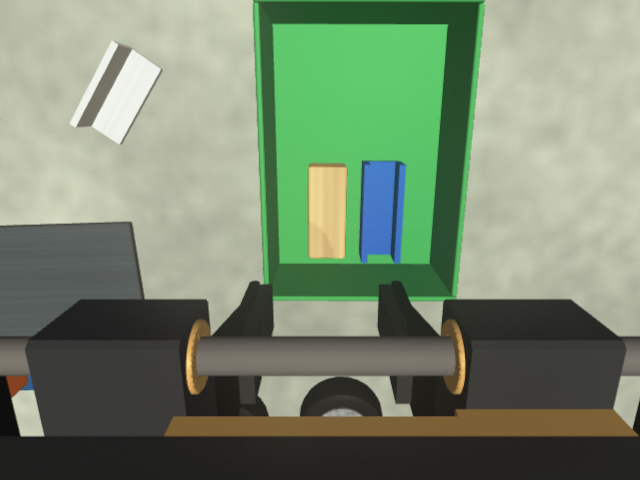

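```bash
python3 - <<'E'
from h import *
f=env.grab_frame("wrist")
for o in rect(f,"angle",.005)[:1]: print(round(o["score"],2),o["c"].round(4),round(o["w"]),round(o["h"]),round(o["yaw"],1))
print(back(f,[(83,88),(72,124),(116,41),(122,144),(162,70)],.002).round(4))
pick(.436,.058,3.4)
drop(-.045,-.022)
env.goto([.47,.24,.30],[-90,0,95.3])
f=env.grab_frame("wrist"); cv2.imwrite("pics/w15.png",f["image"])
for o in rect(f,"angle",.005)[:1]: print(round(o["score"],2),o["c"].round(4),round(o["w"]),round(o["h"]),round(o["yaw"],1))
E
```

```text
0.74 [0.4463 0.1781] 79 43 -31.1
[[0.4414 0.1512 0.002 ]
 [0.4696 0.1396 0.002 ]
 [0.4055 0.1797 0.002 ]
 [0.483  0.1788 0.002 ]
 [0.4243 0.214  0.002 ]]
hit False
down 65.2 [0.4365 0.0583 0.0064] 0.8 [ 0.1 -0.6  0.6]
grip 65.9 [0.4361 0.058  0.0061] 0.389 [-0.5 -0.   0.9]
up 66.8 [0.435  0.0577 0.1987] 0.388 [-0.9 -0.2 -1.1]
rel 69.3 [0.4364 0.3434 0.0602] 0.497 [-0.2  0.  -0.9]
0.6 [0.4442 0.1823] 72 31 -31.9
```

View pics/w15.png

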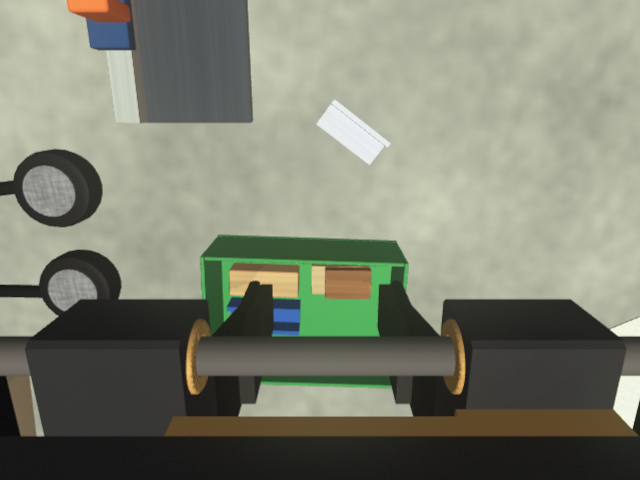

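```bash
python3 - <<'E'
from h import *
pick(.4390,.1725,-31.3,z=.0085,op=.5)
f=env.grab_frame("wrist"); cv2.imwrite("pics/w16.png",f["image"])
E
```

```text
hit False
down 75.0 [0.4394 0.1729 0.009 ] 0.498 [-0.1 -0.  -0.5]
grip 75.7 [0.4391 0.1726 0.0085] 0.057 [-0.6  0.3  1.1]
up 76.6 [0.438  0.1719 0.1985] 0.056 [ 0.9 -0.5 -1. ]
```

View pics/w16.png

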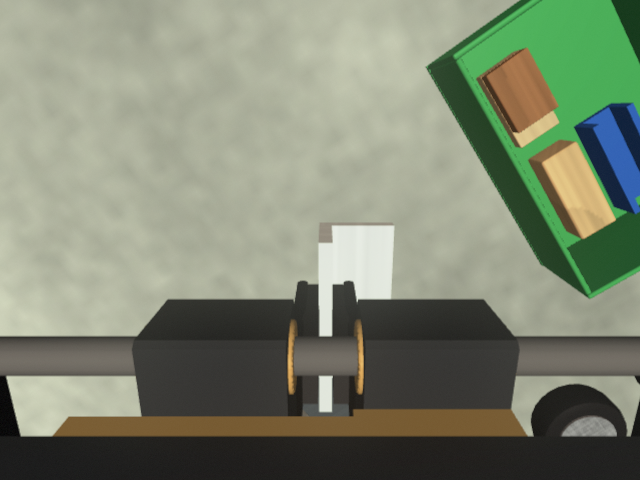

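Angle held by its leg (fingers at 300–355, flange to 393). Drop it, retreat and check everything.

```bash
python3 - <<'E'
from h import *
drop(-.045,.018,rel=.3)
f=env.grab_frame("wrist"); cv2.imwrite("pics/w17.png",f["image"])
env.goto([.40,-.25,.35],[-90,0,60]); 
env.goto([.176,-.6,.223],[-90,0,16.4]); env.dwell(.3); st()
f=env.grab_frame("top"); cv2.imwrite("pics/t17.png",f["image"])
f=env.grab_frame("scene"); cv2.imwrite("pics/s17.png",f["image"])
E
```

```text
rel 79.1 [0.434  0.3832 0.06  ] 0.299 [ 1.3 -0.4 -0.3]
 84.0 [ 0.1767 -0.5998  0.2234] 0.303 [0.  0.7 0. ]
```

View pics/w17.png

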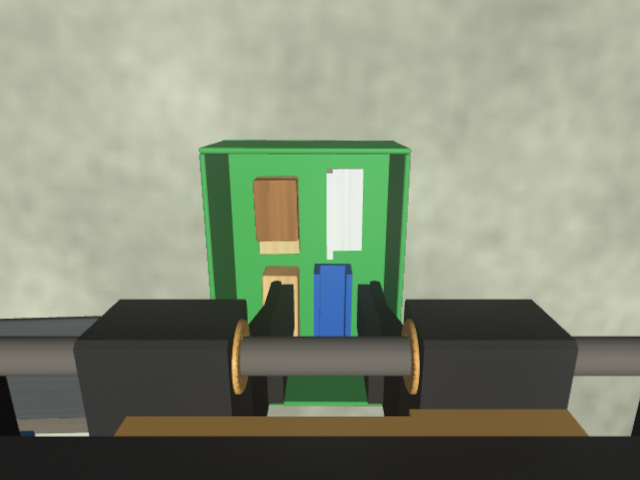

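View pics/t17.png

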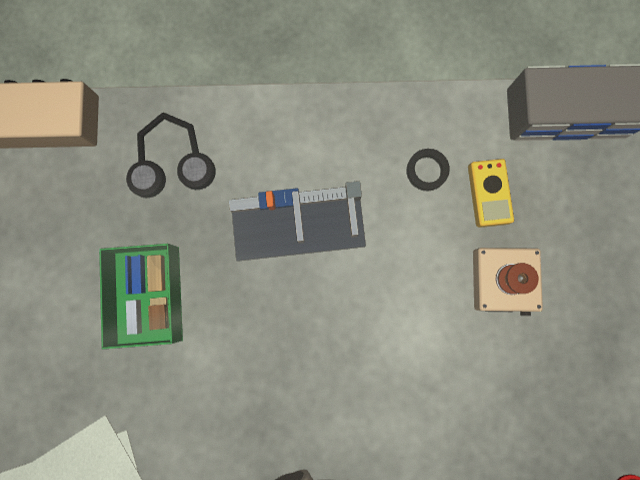

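View pics/s17.png

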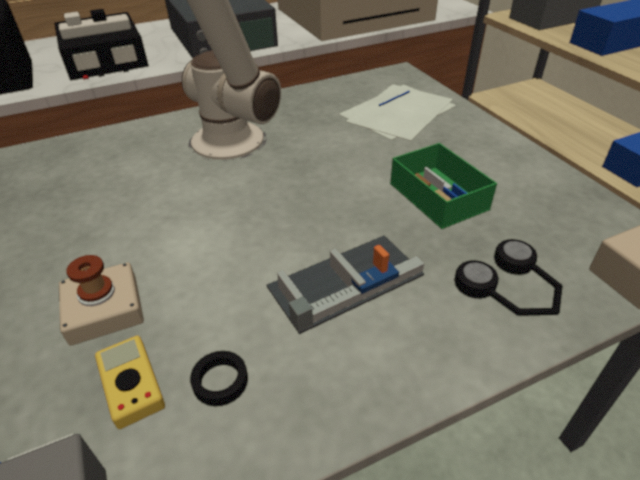

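```bash
python3 - <<'E'
from h import *
env.dwell(.3); env.close_job(); st()
E
```

```text
the job is handed in; nothing more can be done
the job is handed in; nothing more can be done
```

The job is handed in at about 84 s on the robot's clock. All three steps went as planned, but `close_job` reports no verdict.

- **Gauge:** The bobbin stood on the plate, fingers off it. I closed the jaw by the orange tab until the tool felt about 7.5 to 9 N. After opening, the bobbin was seen standing against the anvil, and the jaw was open by about 98 to 100 mm. I inferred the pinch from the tool force and the picture; the force on the anvil itself could not be read.
- **Winder:** The bobbin went over the spindle with no sideways force and stopped on the drive plate with the tool at z = 91.4 mm; I expected 91.5 mm. The camera estimates of the spindle position differed by 2 to 4 mm. I therefore aimed by the spindle's position relative to the held bobbin in the wrist picture. The last wrist picture of it shows the spindle inside the bore.
- **Scrap:** All four offcuts (batten, angle, channel and plystack) lie flat in the bin in the last pictures. The tape, headphones and meter are unmoved, and the arm was parked clear of everything before I handed in.

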